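Press a lens barrel home with a quick clamp and let it go

ROBOT

A 6-joint arm with a two-finger parallel gripper is mounted at the origin on the work surface. World frame = base frame: x ahead of the robot, y to its left, z up, the work surface at z = 0. Lengths are in mm, angles in rad, forces in N, time in s.
With the tool pointing down it reaches from about 400 to 925 mm from the base axis. Payload 12.5 kg.
Tool frame: the origin (TCP) lies at the centre of the arm's flange, where the gripper is bolted on; the fingertips stand 190 mm ahead of it and the grasp point (between the pads) lies 171 mm ahead of it; z points along the fingers, y is the line along which they close (so a half turn about z gives the same grasp; the last joint's range is limited). The gripper opens to 95 mm and grips with 3 to 60 N. Pads are 20 mm wide; open, the fingers measure 119 mm over their backs; the gripper's body (75 mm by 180 mm) begins 59 mm behind the grasp point.
Start: joints at [-1.272, 0.491, 1.559, -0, 1.092, -0.106], TCP at [246.166, -574.48, 404.761] pointing down, gripper open.
Joint ranges: [-3.1, 3.1], [-0.84, 2.19], [0.05, 2.79], [-1.13, 4.28], [0.06, 2.93], [-2.69, 2.69]. Speed limits (rad/s): [2.22, 2.22, 2.79, 3.14, 3.14, 3.14].

INTERFACE

Orientations are given as [roll, pitch, yaw] about the fixed x, y, z axes, in that order (R = Rz(yaw) Ry(pitch) Rx(roll)).
In Python, from cell import env, read_camera, search_frame, cut_out gives the robot as it stands. The module is installed in compiled form; this text tells all that it offers.
- The arm moves only by the tool move_arm, never from a script. Its argument "commands" is a list of rows, each a list of 3 entries, a list of its own where there are three numbers: the shift along the world's x, y, z normalised to -1 to 1, where 1 is 0.03 m, then the turn about the world's z normalised to -1 to 1, where 1 is 0.08 rad, then the opening, from -1 (shut) to 1 (fully open), so that 0 is half open. A call has 1 to 20 rows; each row shifts and turns the commanded pose from where the row before left it; what a row does not reach is not made up. A row lasts 1/12 s, in which the tool goes at most 41.7 mm and 7.16 degrees, less where a joint would pass 70% of its speed; a pose out of reach is approached as far as the arm can. A call with a number of a shift or a turn outside -1 to 1 is refused whole. A call with a gripper value outside its range is refused whole. The fingers move at their own pace and stop on an object; the grip force is fixed at half the most. Time passes only in rows, so rows that do not move let the fingers close. It gives the time, the measured TCP pose, the force, the opening and the grip force at its end, in the units of the state.
- env.state(): the state, without advancing time (a new reading comes with each control period).
- read_camera(name): name is "scene" or "top" or "wrist"; returns a dict with "image" (420x560x3 uint8, red, green, blue), "fx", "fy", "cx", "cy" (pixels), "rvec" (rotation vector, rad) and "tvec" (3), from world to camera coordinates, as OpenCV has them. Camera axes: x right, y down, z forward; pixel columns grow to the right and rows downward; lengths in mm; the calibration is good to about 2 mm. A picture is of the moment at which its call begins. There is no depth.
- env.job_done(): hands the job in; it is judged then, once.
Trained networks look in a picture, given as the dict that the camera call returned (one of the last four; its "shot" number tells which), for a name from the list of things; names that differ only in an ending like _2 or _b are one class to them, and where a whole thing is asked for, a point or a joint stands for the part that bears it (a point fixed in the world has none). Each returns a list of dicts, best first, with "confidence" (0 to 1); they miss things now and then, are a little off and sometimes report something else, mostly with a low value. They report only what shows in the picture. A call takes as long as a camera call.
- search_frame(thing, picture): "at" ([column, row] in pixels, amid what is visible of it).
- cut_out(thing, picture): "region" (420x560 bool, what is visible of it) and "at" ([column, row] in pixels, amid what is visible of it).
The state is a dict: "t": time; "joints": joint angles; "qvel": joint speeds; "tau": joint torques, N m; "eef_pos": TCP position; "tcp_rot": TCP orientation; "ft_force": force on the tool from outside, world axes, zero at the start; "moment": the same for the moment, N m; "opening": opening from 0.0 (shut) to 1.0 (fully open); "grip_force": force on a finger pad.
Only numpy, scipy, OpenCV 4.12 (cv2) and the standard library are available. Lean on these libraries where they do the work, as an engineer would, in place of code of your own. Each camera call takes 0.05 s, during which the arm holds its last target. There are 200 camera calls.

TASK

Press the glass-faced lens barrel fully home into its white collar with the quick clamp: squeeze the red trigger towards the handle again and again until the jaw meets the barrel, seats it and bears on it firmly for a moment, feeling the squeeze and never crushing the glass. Then press the yellow release tab down until the jaw has sprung all the way back open, and let go of everything. Work only the trigger and the tab: do not push the barrel or the jaw by hand, and leave the things around the clamp where they are.

Things in the scene. Friction and masses are not known exactly. Their poses are not given: they have to be found in the camera images.
- clamp: Black one-hand quick clamp fixed flat on a plywood plate 250 x 330 x 12 mm that is fixed to the table. Origin on the table under the clamp's body; z up, y along the steel bar towards the moving jaw, x from the handle to the jaws. Body with cover: x -25 to 25, y -45 to 36 mm, 93 mm high, the highest point. Nothing stands on the trigger's +y side within 100 mm.
- handle_mid (a point): Top middle of the fixed black handle, at (-72, -48, 78) mm of the clamp frame: a bar along clamp x, 105 x 16 x 50 mm, z 28 to 78 mm. It does not move; the trigger is squeezed towards it (clamp -y).
- trigger (a joint): Red sprung trigger, rad: 0 at rest, 0.42 at its hard stop; grows as it is pushed to clamp -y, springs back when let go. The first 0.1 rad are empty, then a pawl takes the bar along, 1 mm per 0.024 rad. A squeeze past 0.33 rad gains one 8 mm tooth, which the ratchet keeps when the trigger goes back; below 0.03 rad it is ready for the next. Takes 2 to 6 squeezes.
- trigger_hinge (a point): The trigger's vertical hinge pin, at (42, 0, 80) mm of the clamp frame, 112 mm from the push point. Force at the push point along clamp -y: 1 to 2 N of trigger spring, 3 to 6 N while the jaw runs free, 8 to 13 N while the barrel slides in (a short knock up to 17 N as the jaw meets it), then rising 2 to 3 N per mm of push once the barrel is home. At the hard stop, let back and squeeze again.
- trigger_push (a point): Where to push, towards clamp -y: outermost line of an upright half-round rib (radius 8, z 30 to 64 mm) on the red blade's +y face, this point 47 mm above the table. Blade 72 mm long, 12 thick, z 30 to 64 mm. Swing to the hard stop: 47 mm here, the last 8 mm not needed. A standing 16 to 19 N felt before the hard stop bears firmly enough on the seated barrel; over 21 N is too much.
- release_tab (a joint): Yellow release tab, rad: 0 up (ratchet holds), 0.30 fully down at its stop; hinged on the handle side, 36 mm from the middle of its pad. Past about 0.2 rad the ratchet is free. Needs 2 to 5 N, up to 12 N when the jaw is locked hard on the barrel, and springs up when let go. It frees the jaw only while the trigger is at rest.
- tab_top (a point): Middle of the release tab's pad, on its upper face: pad 28 x 28 mm, 6 mm thick, 88 mm above the table when up. Press straight down here: 10 mm of travel to the stop; hold it down until the jaw is back. The nearest higher thing is the body's cover (93 mm high), 40 mm from the pad's edge in clamp -y.
- bar (a joint): Steel bar that carries the moving jaw, m: 0 with the jaw fully open, up to 0.045 as the jaw closes on the barrel (clamp -y). A return spring pulls it back to 0 while the release tab is held down (about 0.5 s).
- pad_face (a point): Centre of the front of the moving jaw's soft orange pad (diameter 30 mm), which bears on the barrel: 20 N per mm of squash. It must bear with more than 26 N on the seated barrel; over 46 N cracks the glass.
- jaw: Black moving jaw arm, clamped to the bar, with the pad on it; 100 mm long, top 67 mm above the table. Its place on the bar differs by a few mm from case to case.
- jaw_pad: Orange soft pad on the moving jaw, origin at the centre of its front face.
- barrel: Lens barrel: aluminium flange, diameter 40, 5 mm thick, amber glass face to clamp +y, on a black tube that is a tight sliding fit in the collar (15 N). Origin at the centre of the flange's rear face, 55 mm above the table. At the start it stands 6 to 9 mm out from the collar's end; home: 0.
- collar_end (a point): Centre of the open end of the fixed white collar, diameter 44, 40 mm long, axis along clamp y, 55 mm above the table. The barrel is home when its flange lies flush on it.
- eyepiece: Black eyepiece standing on the table, diameter 38, height 52 mm; origin under its centre. Bystander.
- dish: Glass dish, diameter 62, height 14 mm; origin under its centre. Bystander.
- slide_box: Blue slide box with a white lid, 86 x 42 x 34 mm; origin under its centre. Bystander.

How it is judged (in metres and radians):
On the way, in this order (a step that is already met when the one before it is completed fails the run):
1. the barrel is fully home and the jaw pad bears on it with more than 26 N for 0.15 s (y of barrel in the frame of clamp below 0.0815 m and contact force between jaw_pad and barrel above 26 N), for 0.15 s.
2. the release tab has freed the jaw: it is back within 3 mm of fully open (value of joint bar below 0.003 m), for 0.2 s.
At the end, for the whole second after the job is handed in: The barrel is home (flange within 1.5 mm of the collar), the jaw is back within 3 mm of fully open and at rest, trigger and release tab are let go (within 0.05 rad of rest) (y of barrel in the frame of clamp below 0.0815 m and value of joint bar below 0.003 m and value of joint each of trigger, release_tab below 0.05 rad and velocity of joint bar below 0.01 m/s); the robot touches nothing.
It fails at once if the jaw pad presses on the glass-faced barrel with more than 46 N (contact force between jaw_pad and barrel above 46 N).
It fails at once if the robot pushes on the barrel or the jaw (contact force between any of the fingers, the arm and barrel above 2 N or contact force between any of the fingers, the arm and jaw above 2 N).
It fails at once if a bystander is moved more than 20 mm (distance of any of eyepiece, dish, slide_box from where it was at the start of the episode above 0.02 m).
It also fails if it takes over 67 s, if anything falls off the work surface, if the arm or the gripper's body presses on something with over 40 N, if the wrist force passes 120 N, or if a joint passes its speed limit or range.

## Working session

There is one attempt and no reset: what is moved stays moved. The work goes in short steps, Python scripts to look and compute and a tool call to move; the robot and the scene stay as the last step left them, time stands still between calls to the robot, and variables do not carry over. Pictures are saved under pics/ and viewed, at most 10 in all, crops included, and the job is handed in when it is done.

Besides the shell and the picture viewer there is one more tool, called in YAML: its name, and indented under it one key for each argument. move_arm: Moves the arm, as the interface text tells. Its arguments: {"type":"object","properties":{"commands":{"type":"array","items":{"type":"array"}}},"required":["commands"]}

```bash
mkdir -p pics; cat > h.py <<'E'
import numpy as np, cv2
from cell import env, read_camera, search_frame, cut_out
def proj(p,c):
    K=np.array([[c['fx'],0,c['cx']],[0,c['fy'],c['cy']],[0,0,1.]])
    return cv2.projectPoints(np.array(p,float).reshape(-1,1,3),np.array(c['rvec'],float),np.array(c['tvec'],float),K,None)[0].reshape(-1,2)
def at_z(uv,z,c):
    R=cv2.Rodrigues(np.array(c['rvec'],float))[0]; t=np.array(c['tvec'],float).ravel()
    d=R.T@np.array([(uv[0]-c['cx'])/c['fx'],(uv[1]-c['cy'])/c['fy'],1]); o=-R.T@t
    return o+d*(z-o[2])/d[2]
def save(c,n): cv2.imwrite('pics/'+n,c['image'][:,:,::-1])
E
python3 - <<'E'
from h import *
s=env.state(); print(s['t'],s['eef_pos'],s['tcp_rot'],s['ft_force'])
H=dict(trigger_push=47,tab_top=88,handle_mid=78,trigger_hinge=80,collar_end=55,pad_face=55,barrel=55,eyepiece=26,dish=7,slide_box=34)
ims=[]
for n in('top','scene'):
    c=read_camera(n); save(c,n+'0.png'); ims.append(c['image'])
    for k,z in H.items():
        r=search_frame(k,c)
        for d in r[:2]: print(n,k,np.round(d['at']),round(d['confidence'],2),at_z(d['at'],z,c).round(1)[:2])
E
```

```text
0.0 [ 246.15566802 -574.44146257  404.16199661] [-3.14046476e+00 -1.07102221e-04  4.04828735e-01] [ 0.82468303  0.16427305 -1.03032041]
top trigger_push [313. 222.] 0.51 [556.1 -70.1]
top tab_top [296. 202.] 0.66 [602.1 -25.9]
top handle_mid [326. 211.] 0.98 [581.2 -99.6]
top trigger_hinge [326. 212.] 0.68 [579.8 -99.3]
top trigger_hinge [313. 227.] 0.49 [541.5 -67.5]
top collar_end [323. 211.] 0.67 [582.5 -94.7]
top pad_face [285. 171.] 0.64 [686.5   2. ]
top eyepiece [232. 231.] 0.58 [534.  138.3]
top dish [247. 179.] 0.83 [672.4 100.4]
top slide_box [419. 230.] 0.55 [ 537.  -346.6]
top slide_box [274. 176.] 0.17 [675.9  29.1]
scene trigger_push [270. 181.] 0.75 [538.6 -76.5]
scene trigger_push [262. 277.] 0.37 [682.5 114.3]
scene tab_top [249. 200.] 0.62 [621.3 -24.4]
scene handle_mid [241. 202.] 0.74 [632.5 -35.4]
scene trigger_hinge [246. 200.] 0.65 [622.6 -33.7]
scene trigger_hinge [208. 122.] 0.57 [ 568.2 -288. ]
scene collar_end [244. 200.] 0.93 [615.5 -55.9]
scene pad_face [229. 233.] 0.4 [ 6.83e+02 -6.00e-01]
scene pad_face [336. 249.] 0.24 [538.3 146.8]
scene barrel [221. 224.] 0.75 [685.4 -28.3]
scene barrel [242. 199.] 0.49 [618.  -59.3]
scene eyepiece [334. 250.] 0.58 [527.3 133.1]
scene dish [261. 280.] 0.72 [676.4  96.7]
scene slide_box [208. 120.] 0.81 [ 543.  -347.6]
scene slide_box [252. 199.] 0.57 [590.9 -64.7]
```

```bash
python3 - <<'E'
import cv2
a=cv2.imread('pics/top0.png')[130:290,200:440]; b=cv2.imread('pics/scene0.png')[100:300,180:380]
cv2.imwrite('pics/top0c.png',cv2.resize(a,None,fx=3.3,fy=3.3,interpolation=cv2.INTER_CUBIC))
cv2.imwrite('pics/scene0c.png',cv2.resize(b,None,fx=3,fy=3,interpolation=cv2.INTER_CUBIC))
E
```

```text
(no output)
```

View pics/top0c.png

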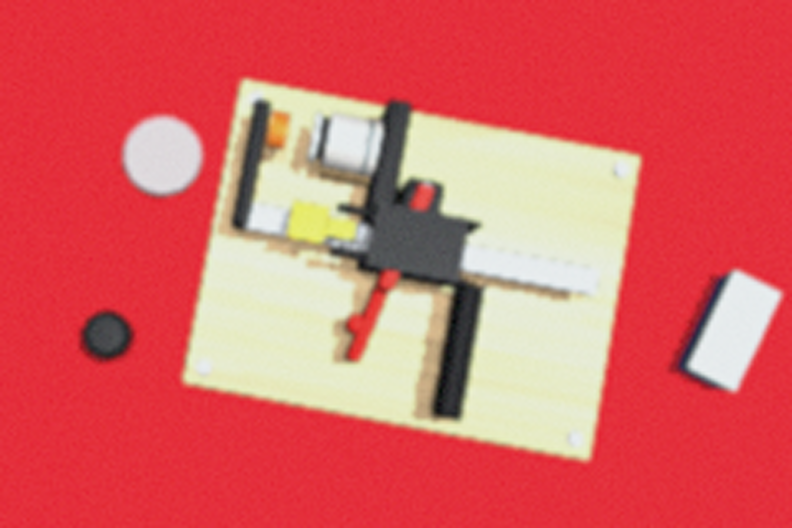

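View pics/scene0c.png

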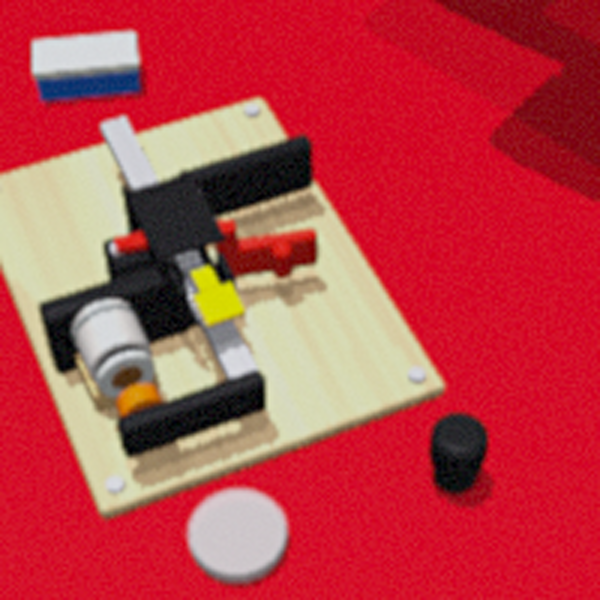

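The clamp's y axis runs to the left in the top picture, about 10° off world +y. The trigger rib is near crop (352,325), the yellow tab at (308,222), and the handle at (458,350). I'm moving above it with the gripper shut for a closer look.

move_arm:
  commands:
    - [[0.45, 0.8, 0], -0.37, -1]
    - [[0.45, 0.8, 0], -0.37, -1]
    - [[0.45, 0.8, 0], -0.37, -1]
    - [[0.45, 0.8, 0], -0.37, -1]
    - [[0.45, 0.8, 0], -0.37, -1]
    - [[0.45, 0.8, 0], -0.37, -1]
    - [[0.45, 0.8, 0], -0.37, -1]
    - [[0.45, 0.8, 0], -0.37, -1]
    - [[0.45, 0.8, 0], -0.37, -1]
    - [[0.45, 0.8, 0], -0.37, -1]
    - [[0.45, 0.8, 0], -0.37, -1]
    - [[0.45, 0.8, 0], -0.37, -1]
    - [[0.45, 0.8, 0], -0.37, -1]
    - [[0.45, 0.8, 0], -0.37, -1]
    - [[0.45, 0.8, 0], -0.37, -1]
    - [[0.45, 0.8, 0], -0.37, -1]
    - [[0.45, 0.8, 0], -0.37, -1]
    - [[0.45, 0.8, 0], -0.37, -1]
    - [[0.45, 0.8, 0], -0.37, -1]
    - [[0.45, 0.8, 0], -0.37, -1]

```text
t: 2.77
eef_pos: [516.7, -93.1, 404.9]
tcp_rot: [3.141, -0.0, -0.189]
ft_force: [-0.8, -1.0, -0.0]
opening: 0.007
grip_force: 0.0
```

```bash
python3 - <<'E'
from h import *
s=env.state(); print(s['t'],s['eef_pos'],s['tcp_rot'],s['ft_force'])
c=read_camera('wrist')
H=dict(trigger_push=47,tab_top=88,handle_mid=78,trigger_hinge=80,collar_end=55)
for k,z in H.items():
    for d in search_frame(k,c)[:2]: print(k,np.round(d['at']),round(d['confidence'],2),at_z(d['at'],z,c).round(1)[:2])
save(c,'w1.png'); import pickle; pickle.dump(c,open('w1.pkl','wb'))
E
```

```text
2.7667 [516.65374755 -93.14456049 404.91822623] [ 3.14146905e+00 -2.75569143e-04 -1.88607928e-01] [-0.82266377 -1.00694949 -0.04101148]
trigger_push [258. 169.] 0.82 [552.2 -71.8]
tab_top [195. 117.] 0.69 [616.3 -28.6]
handle_mid [282. 113.] 0.79 [ 605.2 -109.9]
trigger_hinge [282. 114.] 0.69 [ 603.5 -109.6]
collar_end [280. 115.] 0.81 [ 604.4 -107.1]
```

View pics/w1.png

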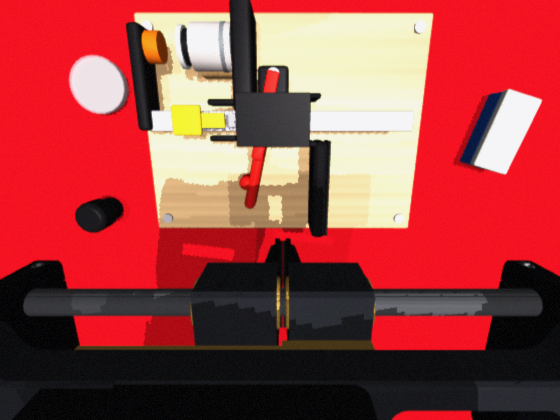

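The wrist view is sharp. The cover corners are (236,94), (310,93), (309,146) and (237,146), the rib's outer edge is about (241,182), and the tab pad centre is about (187,120).

```bash
python3 - <<'E'
from h import *; import pickle
from scipy.optimize import least_squares
c=pickle.load(open('w1.pkl','rb'))
pl=[at_z(p,12,c)[:2] for p in [(135,13),(432,13),(408,228),(160,228)]]
print(np.round(pl,1)); 
for a,b in((1,0),(2,3)): d=pl[b]-pl[a]; print(np.hypot(*d),np.arctan2(-d[0],d[1]))
uv=np.array([(236,94),(310,93),(309,146),(237,146),(320,141),(318,235)],float)
P=np.array([(25,36,93),(25,-45,93),(-25,-45,93),(-25,36,93),(-19.5,-48,78),(-124.5,-48,78)],float)
def w(q,P):
    R=np.array([[np.cos(q[2]),-np.sin(q[2])],[np.sin(q[2]),np.cos(q[2])]]); P=np.atleast_2d(P)
    return np.c_[P[:,:2]@R.T+q[:2],P[:,2]]
r=least_squares(lambda q:(proj(w(q,P),c)-uv).ravel(),[600,-80,-.189]); q=r.x
print('pose',q,r.fun.reshape(-1,2).round(1))
def inv(p): 
    d=p[:2]-q[:2]; return np.array([np.cos(q[2])*d[0]+np.sin(q[2])*d[1],-np.sin(q[2])*d[0]+np.cos(q[2])*d[1]]).round(1)
I=c['image'].astype(int)
Y=(I[...,0]>150)&(I[...,1]>150)&(I[...,2]<80); v,u=np.nonzero(Y); print('yellow',u.min(),u.max(),v.min(),v.max())
m=Y&(np.arange(560)[None]<203); v,u=np.nonzero(m); t=(u.mean(),v.mean())
for n,p,z in(('tab',t,88),('rib',(241,182),50),('rib64',(241,181),64),('bladeend',(251,206),64),('padface',(166,46),55)):
    X=at_z(p,z,c); print(n,np.round(p),X.round(1),inv(X))
E
```

```text
[[ 739.7   27.6]
 [ 678.7 -290.8]
 [ 435.  -246.1]
 [ 496.5   74.5]]
324.1413553145708 -0.18957944134687021
326.46159097027373 -0.18974973396348202
pose [ 6.00019228e+02 -9.64101237e+01 -1.65555767e-01] [[-7.7 -1.2]
 [ 7.2 -2.5]
 [ 7.8  0.6]
 [-4.9  2.7]
 [-1.8 -1. ]
 [-0.6  3.5]]
yellow 142 374 36 311
tab [181. 108.] [626.7 -17.5  88. ] [13.3 82.2]
rib [241 182] [541.8 -50.5  50. ] [-65.   35.7]
rib64 [241 181] [545.  -53.1  64. ] [-61.4  33.6]
bladeend [251 206] [515.6 -57.7  64. ] [-89.7  24.2]
padface [166  46] [689.5  -9.1  55. ] [ 73.8 100.9]
```

```bash
python3 - <<'E'
from h import *; import pickle
c=pickle.load(open('w1.pkl','rb'))
ex=np.array([np.cos(.19),-np.sin(.19)]); ey=np.array([np.sin(.19),np.cos(.19)])
hm=at_z((319,188),78,c)[:2]; hs=[at_z(p,78,c)[:2] for p in((311,141),(330,141),(309,233),(327,236))]
print('handle len/width',np.hypot(*(hs[0]-hs[2])),np.hypot(*(hs[0]-hs[1])),np.mean(hs,0))
o=np.mean(hs,0)+72*ex+48*ey; print('origin',o)
f=lambda p:np.round([(p[:2]-o)@ex,(p[:2]-o)@ey],1)
for n,p,z in(('tab',(187,120),88),('rib',(241,182),50),('barcentre',(360,121),58),('cover',(273,120),93),('hinge',(273,70),85)):
    X=at_z(p,z,c); print(n,X.round(1),f(X))
E
```

```text
handle len/width 97.56574650062966 18.994699369823653 [ 522.59491408 -133.67893218]
origin [ 602.36444596 -100.14056933]
tab [615.2 -20.1  88. ] [-2.5 81. ]
rib [541.8 -50.5  50. ] [-68.8  37.3]
barcentre [ 582.5 -188.7   58. ] [ -2.8 -90.7]
cover [ 599.7 -100.4   93. ] [-2.6 -0.8]
hinge [ 643.  -108.8   85. ] [41.5 -0.9]
```

move_arm:
  commands:
    - [[0.267, 0.683, 0], 0, -1]
    - [[0.267, 0.683, 0], 0, -1]
    - [[0.267, 0.683, 0], 0, -1]
    - [[0.267, 0.683, 0], 0, -1]
    - [[0, 0, -0.98], 0, -1]
    - [[0, 0, -0.98], 0, -1]
    - [[0, 0, -0.98], 0, -1]
    - [[0, 0, -0.98], 0, -1]
    - [[0, 0, -0.98], 0, -1]
    - [[0, 0, -0.98], 0, -1]
    - [[0, 0, 0], 0, -1]
    - [[0, 0, 0], 0, -1]

```text
t: 4.07
eef_pos: [548.1, -13.4, 227.9]
tcp_rot: [3.141, 0.003, -0.188]
ft_force: [0.3, 0.2, 0.5]
opening: -0.001
grip_force: 0.0
```

```bash
python3 - <<'E'
from h import *
c=read_camera('scene'); d=cv2.resize(c['image'][120:260,190:330],None,fx=4,fy=4,interpolation=cv2.INTER_CUBIC)
cv2.imwrite('pics/s2.png',d[:,:,::-1])
E
```

```text
(no output)
```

View pics/s2.png

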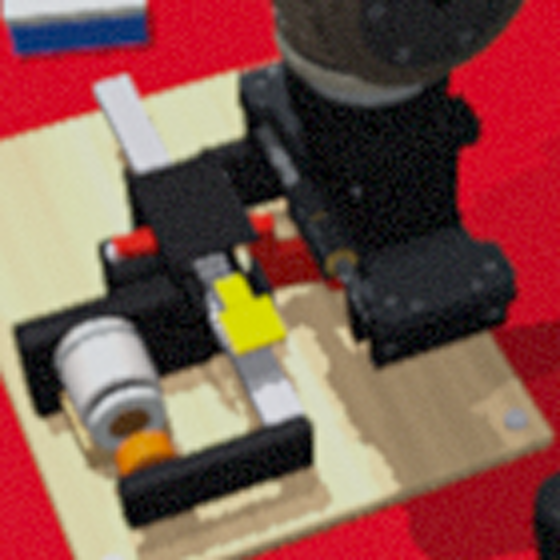

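The gripper is clear of the tab at (250,310) and sits on the trigger's +y side. Approaching the rib.

move_arm:
  commands:
    - [[-0.025, -0.131, 0], 0, -1]
    - [[-0.025, -0.131, 0], 0, -1]
    - [[-0.025, -0.131, 0], 0, -1]
    - [[-0.025, -0.131, 0], 0, -1]
    - [[-0.025, -0.131, 0], 0, -1]
    - [[-0.025, -0.131, 0], 0, -1]
    - [[0, 0, 0], 0, -1]
    - [[0, 0, 0], 0, -1]

```text
t: 4.78
eef_pos: [543.7, -36.4, 228.4]
tcp_rot: [3.142, 0.0, -0.188]
ft_force: [0.4, -0.2, -0.3]
opening: 0.001
grip_force: 0.0
```

move_arm:
  commands:
    - [[-0.025, -0.131, 0], 0, -1]
    - [[-0.025, -0.131, 0], 0, -1]
    - [[0, 0, 0], 0, -1]
    - [[0, 0, 0], 0, -1]

```text
t: 5.12
eef_pos: [542.2, -44.1, 228.3]
tcp_rot: [3.141, 0.0, -0.187]
ft_force: [1.1, 1.1, 0.1]
opening: 0.003
grip_force: 0.2
```

move_arm:
  commands:
    - [[-0.025, -0.131, 0], 0, -1]
    - [[-0.025, -0.131, 0], 0, -1]
    - [[-0.025, -0.131, 0], 0, -1]
    - [[0, 0, 0], 0, -1]

```text
t: 5.45
eef_pos: [539.5, -56.1, 228.2]
tcp_rot: [-3.141, 0.002, -0.188]
ft_force: [-2.7, 5.0, 0.6]
opening: 0.004
grip_force: 2.1
```

move_arm:
  commands:
    - [[-0.025, -0.131, 0], 0, -1]
    - [[-0.025, -0.131, 0], 0, -1]
    - [[-0.025, -0.131, 0], 0, -1]
    - [[0, 0, 0], 0, -1]

```text
t: 5.78
eef_pos: [537.3, -67.8, 228.1]
tcp_rot: [-3.141, 0.001, -0.188]
ft_force: [-1.7, 3.9, -1.4]
opening: 0.003
grip_force: 1.9
```

move_arm:
  commands:
    - [[-0.025, -0.131, 0], 0, -1]
    - [[-0.025, -0.131, 0], 0, -1]
    - [[-0.02, -0.1, 0], 0, -1]
    - [[0, 0, 0], 0, -1]

```text
t: 6.12
eef_pos: [535.4, -78.5, 228.2]
tcp_rot: [-3.141, 0.001, -0.188]
ft_force: [-2.5, 4.0, -0.5]
opening: 0.007
grip_force: 2.1
```

```bash
python3 - <<'E'
from h import *
c=read_camera('scene'); d=cv2.resize(c['image'][120:260,190:330],None,fx=4,fy=4,interpolation=cv2.INTER_CUBIC)
cv2.imwrite('pics/s3.png',d[:,:,::-1])
E
```

```text
(no output)
```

View pics/s3.png

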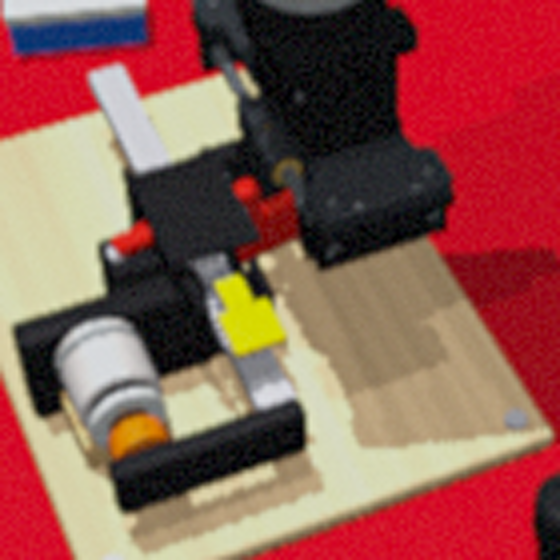

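Jaw has closed by about 10 mm, and the pad at (138,432) is nearing the barrel. Letting the trigger back for the next squeeze.

move_arm:
  commands:
    - [[0.066, 0.344, 0], 0, -1]
    - [[0.066, 0.344, 0], 0, -1]
    - [[0.066, 0.344, 0], 0, -1]
    - [[0.066, 0.344, 0], 0, -1]
    - [[0.02, 0.1, 0], 0, -1]
    - [[0, 0, 0], 0, -1]
    - [[0, 0, 0], 0, -1]
    - [[-0.025, -0.131, 0], 0, -1]
    - [[-0.025, -0.131, 0], 0, -1]
    - [[-0.025, -0.131, 0], 0, -1]
    - [[-0.025, -0.131, 0], 0, -1]
    - [[-0.025, -0.131, 0], 0, -1]
    - [[-0.01, -0.05, 0], 0, -1]
    - [[0, 0, 0], 0, -1]

```text
t: 7.33
eef_pos: [539.6, -55.7, 228.2]
tcp_rot: [-3.141, 0.002, -0.188]
ft_force: [-1.9, 5.5, 0.4]
opening: 0.008
grip_force: 2.3
```

move_arm:
  commands:
    - [[-0.025, -0.131, 0], 0, -1]
    - [[-0.01, -0.05, 0], 0, -1]
    - [[0, 0, 0], 0, -1]

```text
t: 7.58
eef_pos: [538.5, -61.0, 228.1]
tcp_rot: [-3.141, 0.002, -0.188]
ft_force: [-3.3, 5.3, 0.0]
opening: 0.005
grip_force: 2.4
```

move_arm:
  commands:
    - [[-0.025, -0.131, 0], 0, -1]
    - [[-0.01, -0.05, 0], 0, -1]
    - [[0, 0, 0], 0, -1]

```text
t: 7.83
eef_pos: [537.5, -66.4, 228.1]
tcp_rot: [-3.141, 0.002, -0.188]
ft_force: [-3.1, 5.0, 0.1]
opening: 0.007
grip_force: 2.4
```

move_arm:
  commands:
    - [[-0.025, -0.131, 0], 0, -1]
    - [[0, 0, 0], 0, -1]

```text
t: 8.0
eef_pos: [536.8, -70.4, 228.1]
tcp_rot: [-3.141, 0.001, -0.188]
ft_force: [-1.9, 3.7, -0.7]
opening: 0.006
grip_force: 1.9
```

move_arm:
  commands:
    - [[-0.02, -0.1, 0], 0, -1]
    - [[-0.01, -0.05, 0], 0, -1]
    - [[0, 0, 0], 0, -1]

```text
t: 8.25
eef_pos: [536.2, -74.8, 228.3]
tcp_rot: [-3.142, 0.001, -0.188]
ft_force: [-1.0, 4.9, -0.9]
opening: 0.005
grip_force: 1.8
```

move_arm:
  commands:
    - [[-0.02, -0.1, 0], 0, -1]
    - [[-0.01, -0.05, 0], 0, -1]
    - [[0, 0, 0], 0, -1]

```text
t: 8.5
eef_pos: [535.3, -79.2, 228.2]
tcp_rot: [-3.142, 0.001, -0.188]
ft_force: [-2.0, 5.7, 0.1]
opening: 0.004
grip_force: 2.3
```

move_arm:
  commands:
    - [[-0.01, -0.06, 0], 0, -1]
    - [[0, 0, 0], 0, -1]

```text
t: 8.67
eef_pos: [535.0, -80.9, 228.2]
tcp_rot: [-3.141, 0.001, -0.188]
ft_force: [-1.9, 5.7, -2.1]
opening: 0.003
grip_force: 2.4
```

```bash
python3 - <<'E'
from h import *
c=read_camera('scene'); d=cv2.resize(c['image'][160:260,190:290],None,fx=5,fy=5,interpolation=cv2.INTER_CUBIC)
cv2.imwrite('pics/s4.png',d[:,:,::-1])
E
```

```text
(no output)
```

View pics/s4.png

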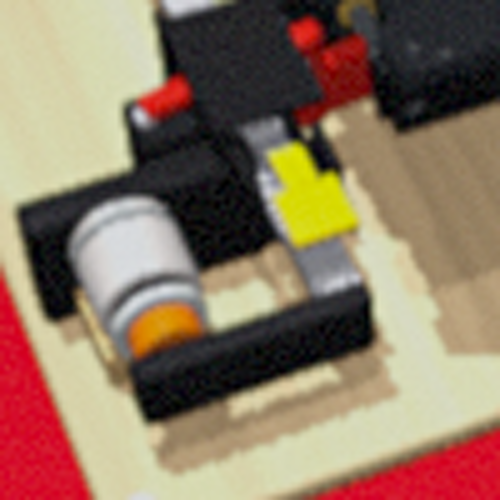

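Jaw is now about 19 mm closed, with the pad at (165,330) just short of the flange. Third squeeze, carefully.

move_arm:
  commands:
    - [[0.066, 0.344, 0], 0, -1]
    - [[0.066, 0.344, 0], 0, -1]
    - [[0.066, 0.344, 0], 0, -1]
    - [[0.066, 0.344, 0], 0, -1]
    - [[0.03, 0.16, 0], 0, -1]
    - [[0, 0, 0], 0, -1]
    - [[0, 0, 0], 0, -1]
    - [[-0.025, -0.131, 0], 0, -1]
    - [[-0.025, -0.131, 0], 0, -1]
    - [[-0.025, -0.131, 0], 0, -1]
    - [[-0.025, -0.131, 0], 0, -1]
    - [[0, 0, 0], 0, -1]

```text
t: 9.72
eef_pos: [540.7, -51.4, 228.3]
tcp_rot: [-3.142, 0.0, -0.188]
ft_force: [-0.2, 3.2, -1.2]
opening: 0.005
grip_force: 1.3
```

move_arm:
  commands:
    - [[-0.01, -0.066, 0], 0, -1]
    - [[-0.01, -0.066, 0], 0, -1]
    - [[0, 0, 0], 0, -1]

```text
t: 9.97
eef_pos: [540.0, -54.6, 228.2]
tcp_rot: [-3.141, 0.001, -0.188]
ft_force: [-2.6, 3.8, 1.0]
opening: 0.008
grip_force: 2.1
```

move_arm:
  commands:
    - [[-0.01, -0.066, 0], 0, -1]
    - [[-0.01, -0.066, 0], 0, -1]
    - [[0, 0, 0], 0, -1]

```text
t: 10.22
eef_pos: [539.3, -58.4, 228.2]
tcp_rot: [-3.141, 0.002, -0.187]
ft_force: [-2.4, 5.4, -0.2]
opening: 0.008
grip_force: 2.5
```

move_arm:
  commands:
    - [[-0.01, -0.066, 0], 0, -1]
    - [[-0.01, -0.066, 0], 0, -1]
    - [[0, 0, 0], 0, -1]

```text
t: 10.47
eef_pos: [538.5, -62.1, 228.1]
tcp_rot: [-3.141, 0.003, -0.188]
ft_force: [-3.5, 9.5, 1.6]
opening: 0.007
grip_force: 4.0
```

move_arm:
  commands:
    - [[-0.01, -0.066, 0], 0, -1]
    - [[-0.01, -0.066, 0], 0, -1]
    - [[0, 0, 0], 0, -1]

```text
t: 10.72
eef_pos: [537.6, -65.7, 228.0]
tcp_rot: [-3.141, 0.004, -0.188]
ft_force: [-5.0, 12.7, 3.5]
opening: 0.008
grip_force: 5.6
```

move_arm:
  commands:
    - [[-0.01, -0.066, 0], 0, -1]
    - [[-0.01, -0.066, 0], 0, -1]
    - [[0, 0, 0], 0, -1]

```text
t: 10.97
eef_pos: [536.8, -69.5, 228.0]
tcp_rot: [-3.14, 0.005, -0.188]
ft_force: [-6.2, 12.9, 2.7]
opening: 0.003
grip_force: 5.6
```

move_arm:
  commands:
    - [[-0.01, -0.066, 0], 0, -1]
    - [[-0.01, -0.066, 0], 0, -1]
    - [[0, 0, 0], 0, -1]

```text
t: 11.22
eef_pos: [536.3, -73.5, 227.9]
tcp_rot: [-3.14, 0.004, -0.188]
ft_force: [-4.7, 11.5, 0.9]
opening: 0.002
grip_force: 5.2
```

move_arm:
  commands:
    - [[-0.01, -0.066, 0], 0, -1]
    - [[0, 0, 0], 0, -1]

```text
t: 11.38
eef_pos: [536.1, -75.6, 227.9]
tcp_rot: [-3.141, 0.004, -0.187]
ft_force: [-5.7, 10.3, -0.5]
opening: 0.009
grip_force: 4.8
```

move_arm:
  commands:
    - [[-0.007, -0.033, 0], 0, -1]
    - [[-0.007, -0.033, 0], 0, -1]
    - [[0, 0, 0], 0, -1]

```text
t: 11.63
eef_pos: [535.7, -77.4, 227.9]
tcp_rot: [-3.141, 0.004, -0.187]
ft_force: [-6.2, 10.4, 0.6]
opening: 0.004
grip_force: 4.9
```

move_arm:
  commands:
    - [[-0.007, -0.033, 0], 0, -1]
    - [[-0.007, -0.033, 0], 0, -1]
    - [[0, 0, 0], 0, -1]

```text
t: 11.88
eef_pos: [535.3, -79.4, 227.9]
tcp_rot: [-3.14, 0.004, -0.188]
ft_force: [-4.2, 12.6, 1.5]
opening: 0.004
grip_force: 5.3
```

move_arm:
  commands:
    - [[-0.007, -0.033, 0], 0, -1]
    - [[0, 0, 0], 0, -1]
    - [[0, 0, 0], 0, -1]

```text
t: 12.13
eef_pos: [535.1, -80.3, 227.9]
tcp_rot: [-3.14, 0.004, -0.187]
ft_force: [-4.6, 11.3, 0.9]
opening: 0.004
grip_force: 5.3
```

move_arm:
  commands:
    - [[-0.007, -0.033, 0], 0, -1]
    - [[0, 0, 0], 0, -1]
    - [[0, 0, 0], 0, -1]

```text
t: 12.38
eef_pos: [534.9, -81.3, 227.9]
tcp_rot: [-3.14, 0.004, -0.187]
ft_force: [-4.4, 10.9, 0.1]
opening: 0.001
grip_force: 5.3
```

move_arm:
  commands:
    - [[0.066, 0.344, 0], 0, -1]
    - [[0.066, 0.344, 0], 0, -1]
    - [[0.066, 0.344, 0], 0, -1]
    - [[0.066, 0.344, 0], 0, -1]
    - [[0.03, 0.16, 0], 0, -1]
    - [[0, 0, 0], 0, -1]
    - [[0, 0, 0], 0, -1]
    - [[-0.025, -0.131, 0], 0, -1]
    - [[-0.025, -0.131, 0], 0, -1]
    - [[-0.025, -0.131, 0], 0, -1]
    - [[-0.025, -0.131, 0], 0, -1]
    - [[-0.007, -0.033, 0], 0, -1]
    - [[0, 0, 0], 0, -1]

```text
t: 13.47
eef_pos: [541.0, -53.2, 228.2]
tcp_rot: [-3.141, 0.001, -0.188]
ft_force: [-2.5, 4.0, 0.2]
opening: 0.004
grip_force: 2.0
```

move_arm:
  commands:
    - [[-0.013, -0.066, 0], 0, -1]
    - [[-0.013, -0.066, 0], 0, -1]
    - [[0, 0, 0], 0, -1]

```text
t: 13.72
eef_pos: [540.1, -56.8, 228.2]
tcp_rot: [-3.141, 0.002, -0.188]
ft_force: [-2.4, 7.6, -0.2]
opening: 0.006
grip_force: 3.3
```

move_arm:
  commands:
    - [[-0.007, -0.033, 0], 0, -1]
    - [[-0.007, -0.033, 0], 0, -1]
    - [[0, 0, 0], 0, -1]

```text
t: 13.97
eef_pos: [539.6, -58.4, 228.2]
tcp_rot: [-3.141, 0.002, -0.188]
ft_force: [-3.5, 9.4, 1.5]
opening: -0.0
grip_force: 4.4
```

move_arm:
  commands:
    - [[-0.007, -0.033, 0], 0, -1]
    - [[0, 0, 0], 0, -1]
    - [[0, 0, 0], 0, -1]

```text
t: 14.22
eef_pos: [539.4, -59.2, 228.2]
tcp_rot: [-3.141, 0.003, -0.188]
ft_force: [-4.1, 10.3, 2.5]
opening: 0.003
grip_force: 4.9
```

move_arm:
  commands:
    - [[-0.007, -0.033, 0], 0, -1]
    - [[0, 0, 0], 0, -1]
    - [[0, 0, 0], 0, -1]

```text
t: 14.47
eef_pos: [539.1, -60.0, 228.1]
tcp_rot: [-3.141, 0.003, -0.188]
ft_force: [-4.3, 11.5, 1.7]
opening: 0.001
grip_force: 5.5
```

move_arm:
  commands:
    - [[-0.007, -0.033, 0], 0, -1]
    - [[0, 0, 0], 0, -1]
    - [[0, 0, 0], 0, -1]

```text
t: 14.72
eef_pos: [538.8, -60.9, 228.1]
tcp_rot: [-3.141, 0.003, -0.188]
ft_force: [-5.2, 13.1, 2.8]
opening: 0.004
grip_force: 6.0
```

move_arm:
  commands:
    - [[-0.007, -0.033, 0], 0, -1]
    - [[0, 0, 0], 0, -1]
    - [[0, 0, 0], 0, -1]

```text
t: 14.97
eef_pos: [538.5, -61.8, 228.1]
tcp_rot: [-3.14, 0.003, -0.188]
ft_force: [-5.1, 14.7, 2.8]
opening: 0.003
grip_force: 6.6
```

move_arm:
  commands:
    - [[-0.007, -0.033, 0], 0, -1]
    - [[0, 0, 0], 0, -1]
    - [[0, 0, 0], 0, -1]

```text
t: 15.22
eef_pos: [538.3, -62.7, 228.1]
tcp_rot: [-3.14, 0.004, -0.188]
ft_force: [-4.1, 16.1, 4.0]
opening: 0.005
grip_force: 7.2
```

move_arm:
  commands:
    - [[-0.005, -0.025, 0], 0, -1]
    - [[0, 0, 0], 0, -1]
    - [[0, 0, 0], 0, -1]

```text
t: 15.47
eef_pos: [538.1, -63.3, 228.1]
tcp_rot: [-3.14, 0.004, -0.188]
ft_force: [-4.7, 16.0, 3.4]
opening: 0.004
grip_force: 7.6
```

move_arm:
  commands:
    - [[-0.005, -0.025, 0], 0, -1]
    - [[0, 0, 0], 0, -1]
    - [[0, 0, 0], 0, -1]

```text
t: 15.72
eef_pos: [537.9, -64.0, 228.1]
tcp_rot: [-3.14, 0.004, -0.188]
ft_force: [-5.3, 16.3, 3.6]
opening: 0.004
grip_force: 8.1
```

```bash
python3 - <<'E'
from h import *
s=env.state();F=s['ft_force'];print(s['eef_pos'],F,.189*F[0]+.982*F[1])
c=read_camera('scene'); d=cv2.resize(c['image'][160:260,190:290],None,fx=5,fy=5,interpolation=cv2.INTER_CUBIC)
cv2.imwrite('pics/s5.png',d[:,:,::-1])
F=env.state()['ft_force'];print(.189*F[0]+.982*F[1])
E
```

```text
[537.93139637 -63.99249449 228.09648474] [-5.31284196 16.34721054  3.57329095] 15.048833621230607
15.752487573883817
```

View pics/s5.png

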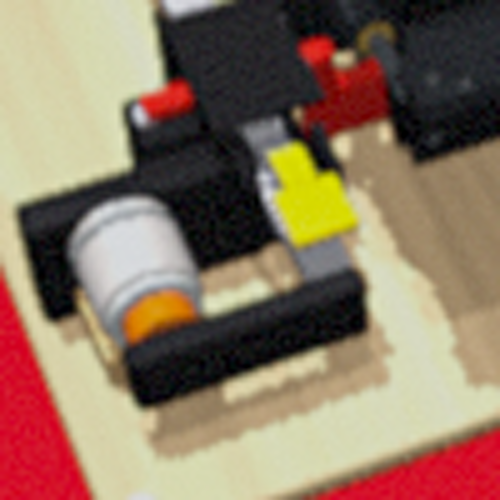

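The flange is flush on the collar. The push stands at about 15.5 N, so I need slightly more.

move_arm:
  commands:
    - [[-0.005, -0.025, 0], 0, -1]
    - [[0, 0, 0], 0, -1]
    - [[0, 0, 0], 0, -1]

```text
t: 16.02
eef_pos: [537.7, -64.7, 228.1]
tcp_rot: [-3.14, 0.004, -0.188]
ft_force: [-5.0, 18.2, 3.7]
opening: 0.007
grip_force: 8.5
```

move_arm:
  commands:
    - [[-0.002, -0.012, 0], 0, -1]
    - [[0, 0, 0], 0, -1]
    - [[0, 0, 0], 0, -1]
    - [[0, 0, 0], 0, -1]

```text
t: 16.35
eef_pos: [537.7, -64.9, 228.1]
tcp_rot: [-3.14, 0.004, -0.188]
ft_force: [-5.5, 18.8, 4.0]
opening: 0.008
grip_force: 8.7
```

move_arm:
  commands:
    - [[0, -0.006, 0], 0, -1]
    - [[0, 0, 0], 0, -1]
    - [[0, 0, 0], 0, -1]
    - [[0, 0, 0], 0, -1]
    - [[0, 0, 0], 0, -1]
    - [[0, 0, 0], 0, -1]

```text
t: 16.85
eef_pos: [537.6, -65.1, 228.1]
tcp_rot: [-3.14, 0.004, -0.188]
ft_force: [-4.8, 18.8, 5.0]
opening: 0.003
grip_force: 8.9
```

move_arm:
  commands:
    - [[0.063, 0.327, 0], 0, -1]
    - [[0.063, 0.327, 0], 0, -1]
    - [[0.063, 0.327, 0], 0, -1]
    - [[0.063, 0.327, 0], 0, -1]
    - [[0, 0, 0.83], 0, -1]
    - [[0, 0, 0.83], 0, -1]
    - [[0, 0, 0.83], 0, -1]
    - [[0, 0, 0], 0, -1]
    - [[0.58, 0.045, 0], 0, -1]
    - [[0.58, 0.045, 0], 0, -1]
    - [[0.58, 0.045, 0], 0, -1]
    - [[0.58, 0.045, 0], 0, -1]
    - [[0, 0, 0], 0, -1]
    - [[0, 0, 0], 0, -1]

```text
t: 18.02
eef_pos: [615.9, -21.5, 302.3]
tcp_rot: [3.141, 0.001, -0.187]
ft_force: [-0.5, 0.1, -0.5]
opening: 0.005
grip_force: 0.0
```

```bash
python3 - <<'E'
from h import *
s=env.state();print(s['t'],s['eef_pos'],s['ft_force'])
c=read_camera('scene'); d=cv2.resize(c['image'][140:260,190:310],None,fx=4,fy=4,interpolation=cv2.INTER_CUBIC)
d2=cv2.resize(read_camera('wrist')['image'],None,fx=.55,fy=.55); o=np.zeros((480,792,3),np.uint8); o[:480,:480]=d; o[:231,480:788]=d2
for p in [(615,-20,88)]: print(proj(p,c))
cv2.imwrite('pics/s6.png',o[:,:,::-1])
E
```

```text
18.0167 [615.89017727 -21.53990211 302.28112149] [-0.49147319  0.05777125 -0.54256115]
[[252.62454719 200.18632887]]
```

View pics/s6.png

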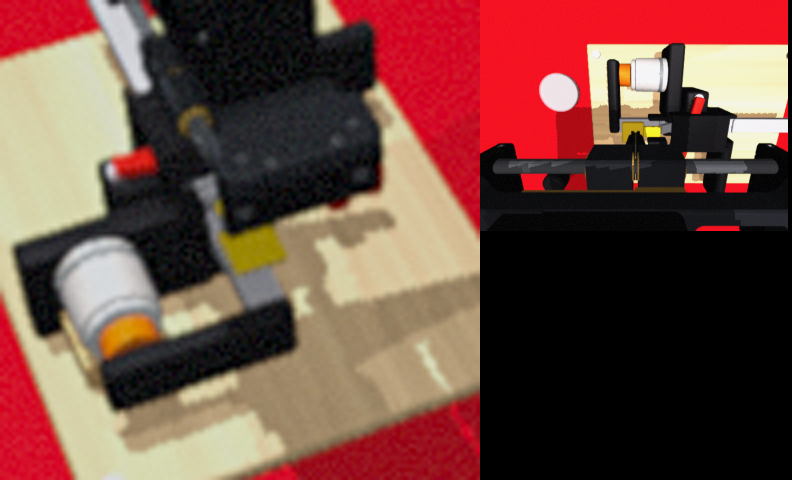

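The projected tab point (252.6,200.2) matches the pad's earlier pixel of about (253,199.5), and the fingers are above it. Pressing down.

move_arm:
  commands:
    - [[-0.01, 0.02, -0.35], 0, -1]
    - [[-0.01, 0.02, -0.35], 0, -1]
    - [[0, 0, -0.1], 0, -1]
    - [[0, 0, -0.1], 0, -1]
    - [[0, 0, 0], 0, -1]

```text
t: 18.53
eef_pos: [615.0, -20.5, 275.3]
tcp_rot: [3.142, 0.001, -0.187]
ft_force: [-2.0, 1.3, 2.8]
opening: 0.004
grip_force: 1.2
```

move_arm:
  commands:
    - [[0, 0, -0.1], 0, -1]
    - [[0, 0, -0.05], 0, -1]
    - [[0, 0, 0], 0, -1]

```text
t: 18.78
eef_pos: [615.3, -20.5, 271.5]
tcp_rot: [-3.141, -0.0, -0.187]
ft_force: [-0.6, 4.4, 3.5]
opening: 0.005
grip_force: 2.1
```

move_arm:
  commands:
    - [[0, 0, -0.05], 0, -1]
    - [[0, 0, -0.04], 0, -1]
    - [[0, 0, 0], 0, -1]
    - [[0, 0, 0], 0, -1]
    - [[0, 0, 0], 0, -1]
    - [[0, 0, 0], 0, -1]
    - [[0, 0, 0], 0, -1]
    - [[0, 0, 0], 0, -1]
    - [[0, 0, 0], 0, -1]
    - [[0, 0, 0], 0, -1]
    - [[0, 0, 0], 0, -1]
    - [[0, 0, 0], 0, -1]
    - [[0, 0, 0], 0, -1]
    - [[0, 0, 0], 0, -1]
    - [[0, 0, 0], 0, -1]
    - [[0, 0, 0], 0, -1]

```text
t: 20.12
eef_pos: [615.3, -20.5, 269.6]
tcp_rot: [-3.141, -0.001, -0.187]
ft_force: [-1.5, 5.7, 10.2]
opening: 0.002
grip_force: 5.3
```

```bash
python3 - <<'E'
from h import *
c=read_camera('scene'); d=cv2.resize(c['image'][140:260,190:310],None,fx=4,fy=4,interpolation=cv2.INTER_CUBIC)
cv2.imwrite('pics/s7.png',d[:,:,::-1])
E
```

```text
(no output)
```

View pics/s7.png

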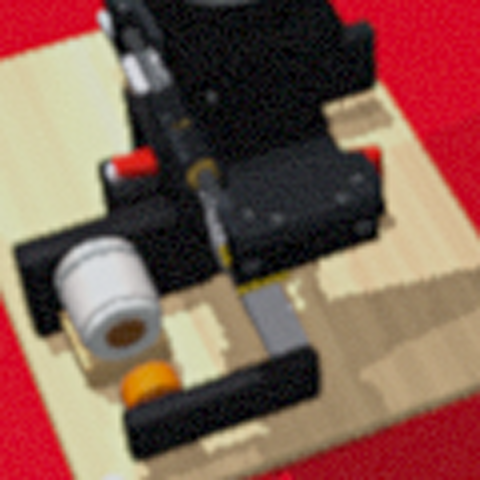

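The jaw is back at its starting place and the barrel stays home at (115,300). Lifting off.

move_arm:
  commands:
    - [[0, 0, 0.3], 0, -1]
    - [[0, 0, 0.8], 0, -1]
    - [[0, 0, 0.8], 0, -1]
    - [[0, 0, 0.8], 0, -1]
    - [[0, 0, 0], 0, -1]
    - [[0, 0, 0], 0, -1]
    - [[0, 0, 0], 0, -1]
    - [[0, 0, 0], 0, -1]
    - [[0, 0, 0], 0, -1]
    - [[0, 0, 0], 0, -1]

```text
t: 21.0
eef_pos: [615.2, -20.7, 349.0]
tcp_rot: [3.141, 0.001, -0.187]
ft_force: [-0.4, -0.2, 0.2]
opening: 0.006
grip_force: 0.0
```

```bash
python3 -c "
from h import *
s=env.state();print(s['eef_pos'],s['ft_force'])
print(env.job_done())"
```

```text
[615.2007438  -20.68909117 349.0215967 ] [-0.41132082 -0.19852869  0.20395802]
the job is handed in; nothing more can be done
None
```

I handed the job in at 21 s with no verdict returned: in the pictures the barrel is home after four squeezes and the jaw is back open after the tab press; the last squeeze held about 17.5 N (16–19 N asked), pad force not measured.

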